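# Fit the axle clip to the coffee doser

## Task

The coffee doser has been cleaned and is going back together: pull its sprung lever through its whole stroke and ease it slowly back to rest (never let it fly back), then pick up the loose axle clip by pinching its two yellow tabs so that its jaws spread. Bring the spread clip, level, down over the end of the doser's axle from above until it is level with the groove, and finish there still holding it fully spread round the groove, clear of the axle. Leave the other things on the worktop where they are.

Things in the scene. Friction and masses are not known exactly. Their poses are not given: they have to be found in the camera images.
- doser: Coffee doser, fixed to the worktop: black foot plate 150x130x8 mm, open aluminium drum (outer diameter 112 mm, rim 56 mm above the worktop) with an orange six-vane star, and in its middle a vertical steel axle stub 18 mm in diameter. Origin: on the axle's axis at the worktop. z up; at rest the lever points along its -y
- groove (a point): Middle of the axle's groove, on the axle's axis, 82 mm above the worktop: 13 mm in diameter, 11 mm tall, dark
- axle_end (a point): Centre of the axle's upper end, 106 mm above the worktop
- lever (a joint): Red lever arm (13 to 23 mm above the worktop), turning level about the axle: 0 rad at rest, 1.0 at the end of the stroke; it grows clockwise seen from above (doser's -y towards its -x). A spring pulls it back to rest, 1.2 N at the grip at 0, 4.7 N at 1.0, plus drag with speed; let go at the end it flies back at several rad/s
- lever_grip (a point): Middle of the lever's upright round white grip, which is 16 mm in diameter, 28 to 72 mm above the worktop; 52 mm above the worktop and 106 mm from the axle's axis; moves with the lever
- clip: Loose clip of 6 mm steel wire, 0.06 kg, lying flat: two curved jaws form a ring (inner diameter 15 mm relaxed) and turn on an upright pin 28 mm behind its centre; behind the pin stand two yellow upright tabs. Origin: ring centre, underside; x points from the pin to the ring and its open mouth, y left across the tabs, z up. Spread fully, it clears the axle by some 6 mm all round
- tab_left (a point): Middle of the left (+y) tab's outer face, 28 mm above the underside. Tabs are 14 mm long, 5 mm thick, 45 mm tall. Relaxed, the faces slant and their middles are 36 mm apart, 45 mm behind the ring's centre. Pinched together across y until they meet their stops, the faces are parallel and 22 mm apart, their middles 50 mm behind the ring's centre
- tab_right (a point): The same on the right tab. Full pinch takes about 7 N, 20 N holds it safely. Fingers touch the rear edges of the tabs first and hold there, so while they close the clip creeps forward (+x): fingers put with their middle 46 mm behind the ring's centre end up 52 mm behind it
- clip_eye (a point): Centre of the clip's ring at mid-thickness, 3 mm above its underside
- jaw_left (a joint): Spread of the clip's left (+y) jaw: 0 relaxed, 0.35 rad fully spread (stop)
- jaw_right (a joint): Spread of the right jaw, moves equally with the left one
- mug_cream: Cream mug with black stripes, 92x127x95 mm, at the right; a bystander. Origin: centre of its underside
- salt_cellar: Round brown wooden salt cellar, 67 mm wide, 62 mm tall, at the right edge; a bystander. Origin: centre of its underside
- tasting_spoon: Small metal spoon, 130 mm long, lying at the left front; a bystander. Origin: centre of its underside
- wooden_spoon: Wooden spoon, 304 mm long, lying at the left; a bystander. Origin: centre of its underside
- apple: Red apple, 80 mm, at the back; a bystander. Origin: centre of its underside
- lemon: Yellow lemon, 78 mm long, at the back beside the tea chest; a bystander. Origin: centre of its underside

How it is judged:
On the way, in this order (a step that is already met when the one before it is completed fails the run):
1. the lever is pulled through its stroke (at least 0.92 rad) (value of joint lever above 0.92 rad), for 0.1 s.
2. the lever is back at rest (under 0.06 rad) (value of joint lever below 0.06 rad), for 0.2 s.
3. the clip is held spread over the end of the axle (value of joint each of jaw_left, jaw_right above 0.28 rad and z of clip_eye in the frame of axle_end above 0.003 m and horizontal distance between clip_eye and axle_end below 0.012 m), for 0.1 s.
At the end, for the whole second after the job is handed in: The fingers hold the clip (over 2 N) with both jaws spread at least 0.28 rad, its ring round the axle: middle within 5 mm of the groove's height and 7 mm of the axle's axis, level within 0.12 rad, still, not touching the doser (under 0.3 N); the lever is at rest (under 0.06 rad) (value of joint each of jaw_left, jaw_right above 0.28 rad and z of clip_eye in the frame of groove between -0.005 and 0.005 m and horizontal distance between clip_eye and groove below 0.007 m and angle between clip's own z axis and vertical below 0.12 rad and contact force between clip and doser below 0.3 N and contact force between the fingers and clip above 2 N and linear speed of clip below 0.02 m/s and value of joint lever below 0.06 rad); the arm keeps its last pose, push and grip.
It fails at once if the lever flies back (faster than 2.2 rad/s) (velocity of joint lever below -2.2 rad/s).
It fails at once if the clip is brought in from the side, below the axle's end (z of clip_eye in the frame of axle_end below -0.006 m and horizontal distance between clip_eye and axle_end between 0.012 and 0.03 m).
It fails at once if a bystander is moved by more than 30 mm (distance of any of mug_cream, salt_cellar, tasting_spoon, wooden_spoon, apple, lemon from where it was at the start of the episode above 0.03 m).
It also fails if it takes over 64 s, if anything falls off the work surface, if the arm or the gripper's body presses on something with over 40 N, if the wrist force passes 120 N, or if a joint passes its speed limit or range.

## Robot

A 6-joint arm with a two-finger parallel gripper is mounted at the origin on a cart in front of the work surface, level with it; the furniture and walls round the work are solid. World frame = base frame: x ahead of the robot, y to its left, z up, the work surface at z = 0. Lengths are in m, angles in rad, forces in N, time in s.
With the tool pointing down it reaches from about 0.375 to 0.9 m from the base axis. Payload 3.1 kg.
Tool frame: the origin (TCP) lies at the centre of the arm's flange, where the gripper is bolted on; the fingertips stand robot.tip_extent ahead of it and the grasp point (between the pads) lies 164 mm ahead of it (robot.tip_extent is the distance from the TCP to the fingertips, in m); z points along the fingers, y is the line along which they close (so a half turn about z gives the same grasp; the last joint's range is limited). The gripper opens to 87 mm and grips with 3 to 60 N. Pads are 19 mm wide; open, the fingers measure 117 mm over their backs; the gripper's body (75 mm by 190 mm) begins 51 mm behind the grasp point.
Start: joints at [0.965, 0.527, 1.433, -0, 1.181, -0.178], TCP at [0.259, 0.569, 0.405] pointing down, gripper open.
Joint ranges: [-3.08, 3.08], [-0.75, 2.2], [0.22, 2.44], [-1.43, 4.57], [0, 2.65], [-2.85, 2.85]. Speed limits (rad/s): [2.79, 2.79, 3.14, 3.14, 3.14, 3.14].

## Interface

Orientations are given as a unit quaternion [x, y, z, w].
In Python, from rig import get_obs, camera, hand_in, cut_out, robot gives the robot as it stands.
- The arm moves only by the tool step_arm, never from a script. Its argument "rows" is a list of rows, each a list of 6 numbers: the shift along the world's x, y, z in m, then the turn, a rotation vector about the world's x, y, z in degrees. A call has 1 to 12 rows; each row shifts and turns the commanded pose from where the row before left it; what a row does not reach is not made up. A row lasts 1/8 s, in which the tool goes at most 62.5 mm and 10.7 degrees, less where a joint would pass 70% of its speed; a pose out of reach is approached as far as the arm can. A call is refused whole if a number of a shift passes 0.0625 or a number of a turn 10.7, either way. A call with a gripper value outside its range is refused whole. "jaw" is the finger opening in m, from 0 to 0.087, set as the call begins (left out, the last holds). The fingers move at their own pace and stop on an object; "squeeze" is the grip in N (left out, the last holds). Time passes only in rows, so rows that do not move let the fingers close. It gives the time, the measured TCP pose, the force, the opening and the grip force at its end, in the units of the state.
- get_obs(): the state, without advancing time (a new reading comes with each control period).
- camera(name): name is "side" or "top" or "wrist"; returns a dict with "pixels" (480x640x3 uint8, blue, green, red), "depth" (480x640 float32, m along the optical axis (not along the pixel's ray), 0 where there is no reading), "fov_y" (degrees; the focal length in pixels is half the picture's height over the tangent of half this angle, whatever the lens; pixels are square), "cx", "cy" (the principal point, pixels), "k1" (the pictures are not rectified: a ray, as slopes to the right and down, at radius r is drawn at 1 + k1 r^2 times it, then the intrinsics apply), "extrinsics" (4x4, takes a point from camera to world coordinates); the wrist camera has in their place "mount" (4x4, takes a point from camera to tool coordinates, whose origin is the TCP and whose axes are the flange's). Camera axes: x right, y up, looking along -z (the intrinsics and any distortion apply to the point x, -y, -z); pixel columns grow to the right and rows downward; lengths in m; the calibration is good to about 2 mm. A picture is of the moment at which its call begins: read the wrist's pose just before it.
- hand_in(): hands the job in; it is judged then, once.
Trained networks look in the newest picture that a camera, given by its name, has taken for a name from the list of things; names that differ only in an ending like _2 or _b are one class to them, and where a whole thing is asked for, a point or a joint stands for the part that bears it (a point fixed in the world has none). Each returns a list of dicts, best first, with "confidence" (0 to 1); they miss things now and then, are a little off and sometimes report something else, mostly with a low value. They report only what shows in the picture. A call takes as long as a camera call.
- cut_out(label, camera): "region" (480x640 bool, what is visible of it) and "extent" ([centre column, centre row, width, height] in pixels, round what is visible of it).
The state is a dict: "time": time; "q": joint angles; "joint_velocities": joint speeds; "joint_torque": joint torques, N m; "position": TCP position; "tool_rot": TCP orientation; "ft_force": force on the tool from outside, world axes, zero at the start; "moment": the same for the moment, N m; "grip_width": finger opening in m; "grip_force": force on a finger pad.
Only numpy, scipy, OpenCV 4.12 (cv2) and the standard library are available. Lean on these libraries where they do the work, as an engineer would, in place of code of your own. Each camera call takes 0.05 s, during which the arm holds its last target. There are 200 camera calls.

## Working session

There is one attempt and no reset: what is moved stays moved. The work goes in short steps, Python scripts to look and compute and a tool call to move; the robot and the scene stay as the last step left them, time stands still between calls to the robot, and variables do not carry over. Pictures are saved under pics/ and viewed, at most 10 in all, crops included, and the job is handed in when it is done.

Besides the shell and the picture viewer there is one more tool, called after "Call:" as a command line: name --pt "numbers of a row" for each row, then --argument value for the rest. step_arm: Moves the arm, as the interface text tells. Its arguments: {"type":"object","properties":{"rows":{"type":"array"},"jaw":{"type":"number"},"squeeze":{"type":"number"}},"required":["rows"]}

```bash
mkdir -p pics; cat > h.py <<'E'
import numpy as np, cv2
from rig import get_obs, camera, cut_out, robot
from scipy.spatial.transform import Rotation as R
def ext(c,o=None):
    if 'extrinsics' in c: return np.array(c['extrinsics'])
    T=np.eye(4);T[:3,:3]=R.from_quat(o['tool_rot']).as_matrix();T[:3,3]=o['position'];return T@np.array(c['mount'])
def K(c):
    f=240/np.tan(np.radians(c['fov_y'])/2);return np.array([[f,0,c['cx']],[0,f,c['cy']],[0,0,1.]])
def rays(c,uv):
    uv=np.array(uv,float).reshape(-1,1,2)
    p=cv2.undistortPoints(uv,K(c),np.array([c['k1'],0,0,0,0.])).reshape(-1,2)
    return np.c_[p[:,0],-p[:,1],-np.ones(len(p))]
def cloud(c,T,mask=None):
    m=c['depth']>0
    if mask is not None:m&=mask
    v,u=np.nonzero(m);r=rays(c,np.c_[u,v])*c['depth'][v,u][:,None]
    return r@T[:3,:3].T+T[:3,3],np.c_[u,v]
def onplane(c,T,uv,z):
    d=rays(c,uv)@T[:3,:3].T;return T[:3,3]+d*((z-T[2,3])/d[:,2])[:,None]
def proj(c,T,P):
    p=(np.atleast_2d(P)-T[:3,3])@T[:3,:3];x=p[:,0]/-p[:,2];y=-p[:,1]/-p[:,2];s=1+c['k1']*(x*x+y*y)
    k=K(c);return np.c_[k[0,0]*x*s+k[0,2],k[1,1]*y*s+k[1,2]]
E
python3 - <<'E'
from h import *
o=get_obs();print(o,robot.tip_extent)
for n in['top','side']:
    c=camera(n);cv2.imwrite(f'pics/{n}1.png',c['pixels']);T=ext(c);print(n,T.round(3).tolist(),c['fov_y'],c['k1'])
    for l in['doser','lever','lever_grip','clip','tab_left','tab_right','mug_cream','salt_cellar','tasting_spoon','apple','lemon','wooden_spoon']:
        for d in cut_out(l,n)[:2]:
            P,_=cloud(c,T,d['region'])
            if len(P): print(l,round(d['confidence'],2),np.round(d['extent']),np.median(P,0).round(3),P.min(0).round(3),P.max(0).round(3))
E
```

```text
{'time': 0.0, 'q': array([ 9.64498230e-01,  5.28453008e-01,  1.43390766e+00,  2.94785874e-05,
        1.18140009e+00, -1.78484008e-01]), 'joint_velocities': array([ 1.13989402e-05, -1.77259830e-04,  2.92753642e-04,  1.66378146e-04,
        1.04038256e-03,  4.02901108e-04]), 'joint_torque': array([-7.15113638e-04, -4.40036166e+01, -1.76595122e+01,  6.33720355e-02,
        5.82079869e-02, -1.52403941e-04]), 'position': array([0.25906135, 0.56839905, 0.40377759]), 'tool_rot': array([ 2.12284867e-01,  9.77207225e-01, -9.96449893e-04, -4.27134430e-04]), 'ft_force': array([-0.11508721,  0.12026921,  0.08029313]), 'moment': array([ 0.00350909, -0.00095836, -0.02720104]), 'grip_force': 0.0, 'grip_width': 0.08671334953791383} 0.1822
top [[0.016, 0.979, -0.201, 0.341], [-1.0, 0.014, -0.009, -0.073], [-0.006, 0.201, 0.98, 1.326], [0.0, 0.0, 0.0, 1.0]] 53.54272151711234 -0.10953602022128707
doser 0.71 [267. 254.  68.  63.] [0.563 0.097 0.012] [ 0.488 -0.008 -0.007] [0.651 0.177 0.108]
lever 0.64 [270. 253.  60.  36.] [0.557 0.085 0.024] [ 0.51  -0.009 -0.007] [0.613 0.155 0.105]
lever_grip 0.58 
[... 2601 characters left out ...]
 235.  33.  38.] [ 0.538 -0.427  0.061] [ 0.479 -0.509 -0.001] [ 0.619 -0.373  0.104]
salt_cellar 0.69 [475. 231.  27.  30.] [ 0.53  -0.513  0.057] [ 0.499 -0.581 -0.   ] [ 0.601 -0.454  0.096]
tasting_spoon 0.54 [202. 348.  51.   8.] [0.407 0.311 0.007] [ 0.374  0.229 -0.005] [0.434 0.348 0.019]
apple 0.58 [238. 210.  26.  28.] [0.782 0.115 0.06 ] [ 0.755  0.077 -0.004] [0.878 0.153 0.074]
lemon 0.52 [291. 207.  19.  23.] [ 0.756 -0.035  0.047] [ 0.736 -0.068  0.001] [ 0.826 -0.006  0.066]
lemon 0.21 [474. 230.  25.  30.] [ 0.53  -0.512  0.057] [ 0.507 -0.554 -0.001] [ 0.6   -0.464  0.096]
wooden_spoon 0.53 [200. 321.  28.  14.] [0.486 0.28  0.011] [ 0.475  0.242 -0.004] [0.497 0.321 0.021]
```

```bash
python3 - <<'E'
import cv2,numpy as np
a=cv2.imread('pics/top1.png')[215:315,220:400];b=cv2.imread('pics/side1.png')[225:325,220:400]
cv2.imwrite('pics/ts.png',np.vstack([cv2.resize(x,None,fx=3,fy=3,interpolation=cv2.INTER_CUBIC) for x in(a,b)]))
cv2.imwrite('pics/full.png',cv2.imread('pics/top1.png'))
E
```

```text
(no output)
```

View pics/ts.png

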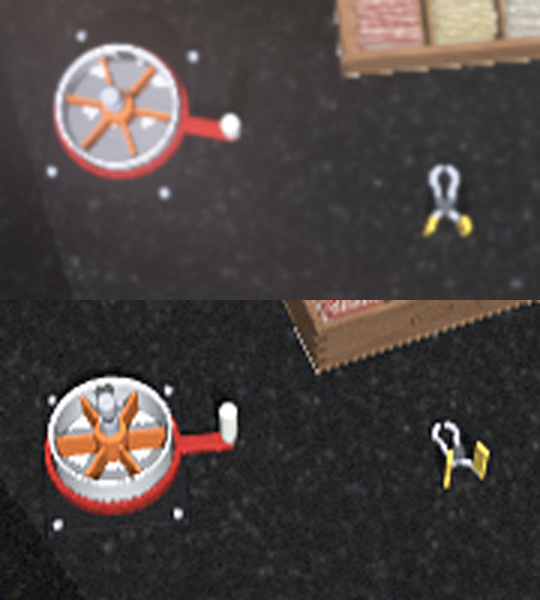

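View pics/full.png

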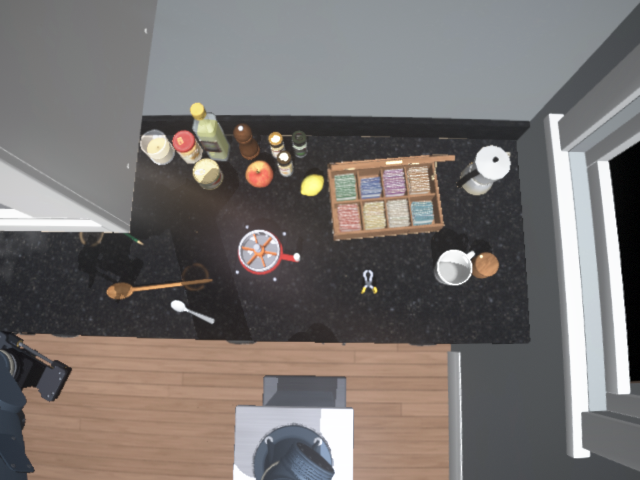

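The pictures show the doser at about (260,252) with its grip at (297,257), and the clip at (369,282) with its mouth pointing away from the robot. I'll move above the lever for a wrist view.

Call:
step_arm --pt "0.02 -0.056 0 0 0 -7" --pt "0.025 -0.056 0 0 0 -7" --pt "0.025 -0.056 0 0 0 -7" --pt "0.025 -0.056 0 0 0 -7" --pt "0.025 -0.056 0 0 0 -7" --pt "0.025 -0.056 0 0 0 -7" --pt "0.025 -0.056 0 0 0 -7" --pt "0.025 -0.056 0 0 0 -7" --pt "0.025 -0.056 0 0 0 -7" --pt "0 0 0 0 0 0" --pt "0 0 0 0 0 0"

```text
time: 2.68
position: [0.4789, 0.0647, 0.4046]
tool_rot: [0.692, 0.722, -0.0, -0.001]
ft_force: [-0.2, -0.2, 0.1]
grip_width: 0.087
grip_force: 0.0
```

```bash
python3 - <<'E'
from h import *
o=get_obs();c=camera('wrist');T=ext(c,o);print(o['position'],o['q'],T.round(3).tolist(),c['fov_y'],c['k1'])
cv2.imwrite('pics/w1.png',c['pixels']);np.savez('w1',T=T,d=c['depth'])
for l in['doser','lever','clip']:
    for d in cut_out(l,'wrist')[:2]:
        P,_=cloud(c,T,d['region']); print(l,d['confidence'],d['extent'],np.median(P,0).round(3) if len(P) else 0)
E
```

```text
[0.47886988 0.06469807 0.40460315] [-9.76139293e-02  3.38158847e-01  1.77909039e+00  5.71725853e-04
  1.02555543e+00 -1.40926772e-01] [[0.999, -0.041, -0.011, 0.475], [0.043, 0.957, 0.288, 0.144], [-0.001, -0.288, 0.958, 0.384], [0.0, 0.0, 0.0, 1.0]] 62.89322641728133 -0.07539165257070794
doser 0.59 [417.1, 194.8, 183.0, 219.7] [0.56  0.108 0.016]
lever 0.68 [413.7, 203.4, 127.4, 200.9] [0.556 0.099 0.029]
```

View pics/w1.png

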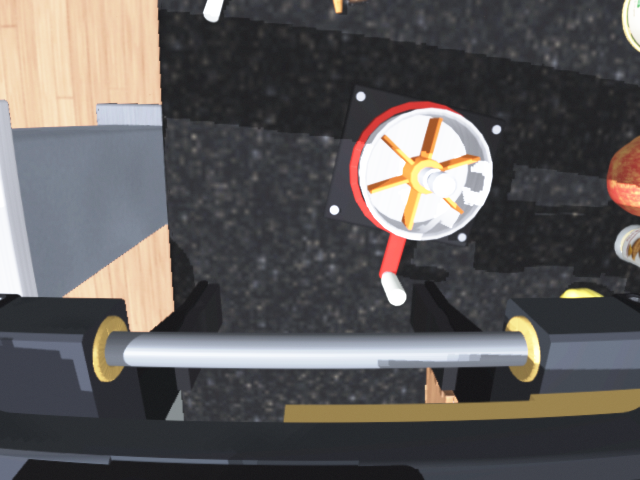

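The wrist view shows the drum rim centred near (426,173), the axle top near (447,183) and the white grip's top near (400,297). I'll fit these in the depth cloud.

```bash
python3 - <<'E'
from h import *
from scipy.optimize import least_squares
def circ(P):
    f=least_squares(lambda p:np.hypot(P[:,0]-p[0],P[:,1]-p[1])-p[2],[*P[:,:2].mean(0),.05],loss='soft_l1',f_scale=.001).x;return f.round(4)
for n in['wrist','top','side']:
    o=get_obs();c=camera(n);T=ext(c,o);P,uv=cloud(c,T);px=c['pixels'][uv[:,1],uv[:,0]].astype(int)
    d=np.hypot(P[:,0]-.57,P[:,1]-.1)
    q=P[(abs(P[:,2]-.056)<.005)&(d>.04)&(d<.07)];print(n,'rim',len(q),circ(q))
    a=P[(P[:,2]>.1)&(P[:,2]<.112)&(d<.045)];print('axletop',len(a),a.mean(0).round(4),a.min(0).round(4),a.max(0).round(4))
    g=P[(P[:,2]>.062)&(P[:,2]<.08)&(d>.085)&(d<.14)&(P[:,1]<.03)];print('griptop',len(g),g.mean(0).round(4),g.min(0).round(4),g.max(0).round(4))
    # foot screws not needed; clip points
    if n!='wrist':
        k=P[(P[:,2]>.02)&(P[:,2]<.056)&(abs(P[:,0]-.48)<.05)&(abs(P[:,1]+.2)<.04)];print('clip',len(k),k.round(3)[:30].tolist())
    else:
        for z,name,p in[(.072,'griptop px',(400,297)),(.106,'axle px',(447,183))]:print(name,onplane(c,T,p,z).round(4))
        t=(px.min(1)>190);print(len(g))
E
```

```text
wrist rim 2292 [0.5693 0.1041 0.0531]
axletop 495 [0.5688 0.1047 0.1043] [0.5603 0.0956 0.1   ] [0.5787 0.1131 0.1071]
griptop 287 [0.5511 0.0018 0.0695] [ 0.544  -0.0068  0.0621] [0.5594 0.008  0.0726]
griptop px [[0.5542 0.0023 0.072 ]]
axle px [[0.5697 0.1081 0.106 ]]
287<stdin>:4: RuntimeWarning: Mean of empty slice.
  ret = um.true_divide(
Traceback (most recent call last):
ValueError: Initial guess is outside of provided bounds
```

Call:
step_arm --pt "0.0363 -0.0321 -0.02 0 0 -6" --pt "0.0363 -0.0321 -0.02 0 0 -6" --pt "0 0 -0.048 0 0 0" --pt "0 0 -0.048 0 0 0" --pt "0 0 -0.0466 0 0 0" --pt "0 0 0 0 0 0"

```text
time: 3.72
position: [0.5504, 0.0014, 0.2191]
tool_rot: [0.763, 0.646, -0.003, -0.003]
ft_force: [-0.7, -0.0, 0.9]
grip_width: 0.0873
grip_force: 0.0
```

Call:
step_arm --pt "0 0 0 0 0 0" --pt "0 0 0 0 0 0" --pt "0 0 0 0 0 0" --pt "0 0 0 0 0 0" --pt "0 0 0 0 0 0" --pt "0 0 0 0 0 0" --jaw 0.005 --squeeze 15

```text
time: 4.47
position: [0.5518, 0.0004, 0.2222]
tool_rot: [0.763, 0.646, 0.0, 0.0]
ft_force: [-0.2, -0.2, 0.4]
grip_width: 0.0348
grip_force: 0.0
```

Call:
step_arm --pt "0 0 0 0 0 0" --pt "0 0 0 0 0 0" --pt "0 0 0 0 0 0"

```text
time: 4.85
position: [0.5522, 0.0004, 0.2221]
tool_rot: [0.763, 0.646, 0.0, 0.0]
ft_force: [1.8, -0.6, -2.0]
grip_width: 0.0155
grip_force: 15.0
```

```bash
python3 - <<'E'
import numpy as np
t=np.radians(-99.6)-np.linspace(0,.98,11);p=.1058*np.c_[np.cos(t),np.sin(t)]
print(np.diff(p,axis=0).round(4).tolist(),p.round(4).tolist())
E
```

```text
[[-0.0101, 0.0022], [-0.0099, 0.0032], [-0.0095, 0.0042], [-0.009, 0.0051], [-0.0085, 0.0059], [-0.0079, 0.0067], [-0.0072, 0.0075], [-0.0064, 0.0081], [-0.0056, 0.0087], [-0.0047, 0.0092]] [[-0.0176, -0.1043], [-0.0278, -0.1021], [-0.0376, -0.0989], [-0.0471, -0.0947], [-0.0562, -0.0897], [-0.0647, -0.0837], [-0.0725, -0.077], [-0.0797, -0.0695], [-0.0862, -0.0614], [-0.0917, -0.0527], [-0.0965, -0.0435]]
```

Call:
step_arm --pt "-0.0101 0.0022 0 0 0 -5.6" --pt "-0.0099 0.0032 0 0 0 -5.6" --pt "-0.0095 0.0042 0 0 0 -5.6" --pt "-0.009 0.0051 0 0 0 -5.6" --pt "-0.0085 0.0059 0 0 0 -5.6" --pt "-0.0079 0.0067 0 0 0 -5.6" --pt "-0.0072 0.0075 0 0 0 -5.6" --pt "-0.0064 0.0081 0 0 0 -5.6" --pt "-0.0056 0.0087 0 0 0 -5.6" --pt "-0.0047 0.0092 0 0 0 -5.6" --pt "0 0 0 0 0 0" --pt "0 0 0 0 0 0"

```text
time: 6.35
position: [0.4741, 0.0608, 0.2221]
tool_rot: [0.977, 0.213, 0.001, 0.001]
ft_force: [3.3, -2.2, -5.2]
grip_width: 0.0153
grip_force: 15.0
```

```bash
python3 - <<'E'
from h import *
o=get_obs();p=o['position'][:2]-[.569,.1045];print(np.hypot(*p),np.radians(-99.6)-(np.arctan2(p[1],p[0])),o['grip_force'],o['grip_width'])
c=camera('wrist');cv2.imwrite('pics/w2.png',c['pixels'])
T=ext(c,o);P,_=cloud(c,T);d=np.hypot(P[:,0]-.569,P[:,1]-.1045)
z=P[(P[:,2]>.012)&(P[:,2]<.026)&(d>.062)&(d<.1)];print(len(z),z.mean(0),np.degrees(np.median(np.arctan2(z[:,1]-.1045,z[:,0]-.569))))
E
```

```text
0.10446530978135482 0.9713299078639175 15.002422495745122 0.015294201930213155
2510 [0.49596199 0.07087498 0.02190862] -155.22464893990707
```

View pics/w2.png

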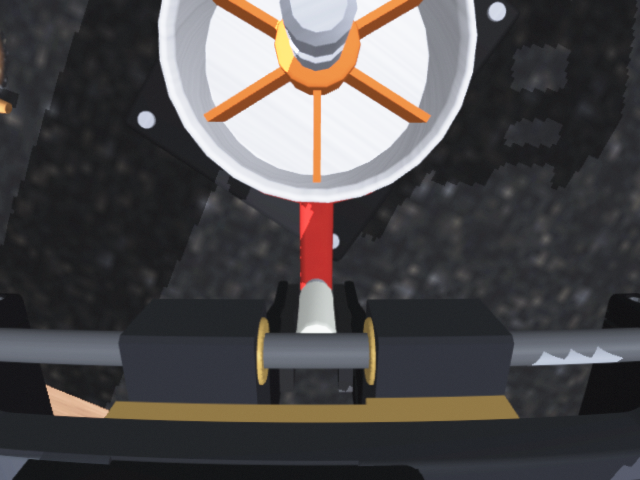

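The lever is held at about 0.97 rad. I'll nudge it a little further, then ease it back along the same arc.

Call:
step_arm --pt "-0.001 0.003 0 0 0 0" --pt "0 0 0 0 0 0" --pt "0.001 -0.003 0 0 0 0" --pt "0.0047 -0.0092 0 0 0 5.6" --pt "0.0056 -0.0087 0 0 0 5.6" --pt "0.0064 -0.0081 0 0 0 5.6" --pt "0.0072 -0.0075 0 0 0 5.6" --pt "0.0079 -0.0067 0 0 0 5.6" --pt "0.0085 -0.0059 0 0 0 5.6" --pt "0.009 -0.0051 0 0 0 5.6" --pt "0.0095 -0.0042 0 0 0 5.6" --pt "0.0099 -0.0032 0 0 0 5.6"

```text
time: 7.9
position: [0.5415, 0.0027, 0.2221]
tool_rot: [0.793, 0.609, -0.0, -0.001]
ft_force: [1.2, 0.7, -1.7]
grip_width: 0.0155
grip_force: 15.0
```

Call:
step_arm --pt "0.0055 -0.0012 0 0 0 3" --pt "0.0055 -0.0012 0 0 0 2.6" --pt "0 0 0 0 0 0" --pt "0 0 0 0 0 0" --pt "0 0 0 0 0 0"

```text
time: 8.52
position: [0.5523, 0.0003, 0.2221]
tool_rot: [0.763, 0.646, -0.0, -0.0]
ft_force: [0.7, -1.7, -1.6]
grip_width: 0.0157
grip_force: 15.0
```

Call:
step_arm --pt "0 0 0 0 0 0" --pt "0 0 0 0 0 0" --pt "0 0 0 0 0 0" --pt "0 0 0 0 0 0" --pt "0 0 0 0 0 0" --pt "0 0 0 0 0 0" --pt "0 0 0.03 0 0 0" --pt "0 0 0.06 0 0 0" --pt "0 0 0.06 0 0 0" --jaw 0.08

```text
time: 9.65
position: [0.5525, 0.0003, 0.3733]
tool_rot: [0.763, 0.646, -0.0, -0.001]
ft_force: [1.8, 0.1, 0.1]
grip_width: 0.0797
grip_force: 0.0
```

Call:
step_arm --pt "-0.013 -0.025 0 0 0 -10" --pt "-0.013 -0.025 0 0 0 -10" --pt "-0.013 -0.025 0 0 0 -10" --pt "-0.013 -0.025 -0.01 0 0 -10" --pt "-0.013 -0.025 -0.01 0 0 -10" --pt "-0.013 -0.025 -0.01 0 0 -10" --pt "-0.013 -0.025 -0.01 0 0 -10" --pt "-0.013 -0.025 -0.01 0 0 -10" --pt "0 0 0 0 0 0" --pt "0 0 0 0 0 0"

```text
time: 10.9
position: [0.4488, -0.1995, 0.3223]
tool_rot: [1.0, 0.005, 0.0, -0.0]
ft_force: [-0.4, 0.2, 0.4]
grip_width: 0.0801
grip_force: 0.0
```

```bash
python3 - <<'E'
from h import *
c=camera('top');T=ext(c);P,uv=cloud(c,T);d=np.hypot(P[:,0]-.569,P[:,1]-.1045)
g=P[(P[:,2]>.055)&(P[:,2]<.08)&(d>.085)&(d<.14)];print('grip',len(g),g.mean(0))
o=get_obs();c=camera('wrist');T=ext(c,o);P,uv=cloud(c,T);px=c['pixels'][uv[:,1],uv[:,0]].astype(int)
print(o['position'],o['tool_rot'])
cv2.imwrite('pics/w3.png',c['pixels'])
yel=(px[:,2]>120)&(px[:,1]>90)&(px[:,0]<.6*px[:,1])&(P[:,2]<.06)&(P[:,2]>.0)
Q=P[yel];n,l,s,ce=cv2.connectedComponentsWithStats(np.bincount(uv[yel]@[1,640],minlength=307200).reshape(480,640).astype(np.uint8))
for i in range(1,n):
    if s[i,4]>30:
        q=Q[l[uv[yel][:,1],uv[yel][:,0]]==i];hi=q[q[:,2]>q[:,2].max()-.006];print(s[i],q.mean(0).round(4),'top',len(hi),hi.mean(0).round(4),hi.min(0).round(4),hi.max(0).round(4))
for d in cut_out('clip','wrist')[:2]:
    k,_=cloud(c,T,d['region']);k=k[(k[:,2]>-.003)&(k[:,2]<.011)];print(d['confidence'],d['extent'],k.mean(0),k.min(0),k.max(0))
E
```

```text
grip 32 [ 0.55027876 -0.0017399   0.06880081]
[ 0.44898681 -0.19919102  0.32243615] [ 9.99986785e-01  5.13735188e-03  1.90739806e-04 -3.16533587e-05]
[293 195   7  10  52] [ 0.4739 -0.1852  0.0267] top 11 [ 0.474  -0.185   0.0384] [ 0.4733 -0.1867  0.0356] [ 0.4745 -0.1833  0.0414]
[332 195   7  12  56] [ 0.4744 -0.212   0.0277] top 11 [ 0.4741 -0.2112  0.0401] [ 0.4727 -0.2132  0.0375] [ 0.4751 -0.2098  0.0428]
0.81 [314.5, 176.3, 63.3, 101.1] [ 0.50199854 -0.19797806  0.00429992] [ 0.45131142 -0.21496185 -0.00229865] [ 0.52606496 -0.18180089  0.01070131]
```

View pics/w3.png

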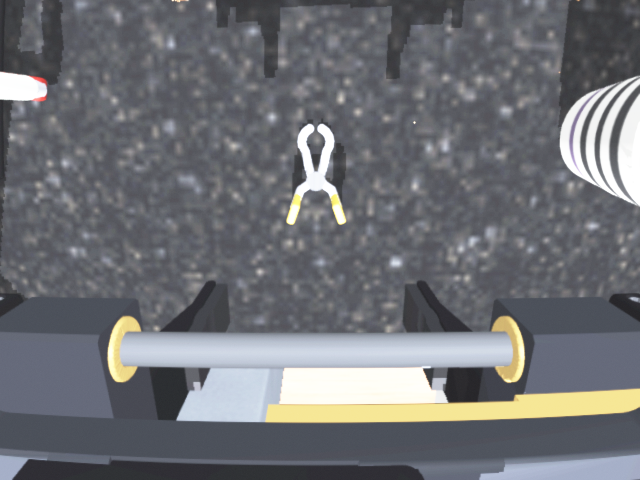

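The view shows the clip from its mouth at about (316,128) to its tab ends at (291,220) and (342,220), with the axis nearly along the image's vertical. I'll refine its pose.

```bash
python3 - <<'E'
from h import *
from scipy.optimize import least_squares
o=get_obs();c=camera('wrist');T=ext(c,o);P,uv=cloud(c,T)
d=cut_out('clip','wrist')[0];P,uv=cloud(c,T,d['region']);px=c['pixels'][uv[:,1],uv[:,0]].astype(int)
b=px[:,2]>130;P=P[b];uv=uv[b]
print(len(P),P.min(0).round(4),P.max(0).round(4))
r=P[(P[:,2]<.012)];
for x in np.arange(.44,.535,.004):
    s=P[abs(P[:,0]-x)<.002]
    if len(s):print(x.round(3),len(s),s[:,1].min().round(4),s[:,1].max().round(4),s[:,2].min().round(3),s[:,2].max().round(3))
q=onplane(c,T,uv,.003)  # ring pixels on plane
q=q[q[:,0]>.505]
f=least_squares(lambda p:np.hypot(q[:,0]-p[0],q[:,1]-p[1])-.0105,[.514,-.198],loss='soft_l1',f_scale=.002).x;print('ring',f,len(q))
for s in(-1,1):
    t=P[(P[:,2]>.02)&(s*(P[:,1]+.198)>0)];print(s,len(t),t.mean(0).round(4),t.min(0).round(4),t.max(0).round(4))
E
```

```text
1601 [ 0.4621 -0.218  -0.0023] [ 0.5255 -0.1791  0.046 ]
0.464 65 -0.218 -0.1791 0.005 0.046
0.468 91 -0.2176 -0.1803 0.003 0.046
0.472 154 -0.2159 -0.1814 -0.001 0.046
0.476 174 -0.2143 -0.183 -0.002 0.045
0.48 134 -0.2126 -0.1852 0.002 0.015
0.484 109 -0.2072 -0.1912 -0.0 0.016
0.488 98 -0.2057 -0.1927 -0.002 0.015
0.492 112 -0.2064 -0.1912 -0.001 0.015
0.496 85 -0.2071 -0.1904 -0.001 0.007
0.5 71 -0.2078 -0.1889 -0.0 0.007
0.504 84 -0.2083 -0.1874 0.002 0.007
0.508 89 -0.2097 -0.1859 0.003 0.007
0.512 84 -0.2104 -0.1852 0.002 0.007
0.516 79 -0.2103 -0.1852 0.003 0.007
0.52 103 -0.2095 -0.1859 0.002 0.007
0.524 69 -0.2073 -0.1896 0.003 0.007
ring [ 0.51383865 -0.19794864] 448
-1 168 [ 0.4704 -0.2133  0.0405] [ 0.4622 -0.2173  0.0203] [ 0.475  -0.2098  0.0458]
1 168 [ 0.4698 -0.1836  0.0407] [ 0.4621 -0.1869  0.0211] [ 0.4746 -0.18    0.046 ]
```

Call:
step_arm --pt "0.0095 0.0005 -0.03 0 0 0" --pt "0.0095 0.0003 -0.035 0 0 0" --pt "0 0 -0.035 0 0 0" --pt "0 0 -0.0305 0 0 0" --pt "0 0 0 0 0 0" --pt "0 0 0 0 0 0"

```text
time: 11.9
position: [0.4682, -0.1989, 0.1924]
tool_rot: [1.0, 0.005, 0.0, 0.0]
ft_force: [0.2, 0.9, -0.1]
grip_width: 0.0801
grip_force: 0.0
```

Call:
step_arm --pt "0 0 0 0 0 0" --pt "0 0 0 0 0 0" --pt "0 0 0 0 0 0" --pt "0 0 0 0 0 0" --pt "0 0 0 0 0 0" --pt "0 0 0 0 0 0" --pt "0 0 0 0 0 0" --pt "0 0 0 0 0 0" --pt "0 0 0 0 0 0" --pt "0 0 0 0 0 0" --pt "0 0 0 0 0 0" --jaw 0.01 --squeeze 22

```text
time: 13.28
position: [0.4675, -0.1988, 0.1918]
tool_rot: [1.0, 0.004, -0.0, -0.0]
ft_force: [-2.9, -0.1, 4.2]
grip_width: 0.0211
grip_force: 22.0
```

Call:
step_arm --pt "0 0 0.02 0 0 0" --pt "0 0 0.03 0 0 0" --pt "0 0 0.04 0 0 0" --pt "0 0 0.04 0 0 0" --pt "0 0 0.02 0 0 0" --pt "0 0 0 0 0 0" --pt "0 0 0 0 0 0"

```text
time: 14.15
position: [0.4675, -0.1987, 0.3406]
tool_rot: [1.0, 0.004, -0.001, -0.0]
ft_force: [0.1, -0.5, -1.6]
grip_width: 0.0211
grip_force: 22.0
```

```bash
python3 - <<'E'
from h import *
o=get_obs();c=camera('wrist');T=ext(c,o);print(o['position'],o['grip_width'],o['grip_force'])
cv2.imwrite('pics/w4.png',c['pixels'])
P,uv=cloud(c,T);px=c['pixels'][uv[:,1],uv[:,0]].astype(int)
k=(P[:,2]>.1)&(P[:,2]<.22)&(P[:,0]>.485);P=P[k];uv=uv[k];print(len(P))
for x in np.arange(.486,.56,.004):
    s=P[(abs(P[:,0]-x)<.002)&(abs(P[:,1]+.198)<.05)]
    if len(s):print(x.round(3),len(s),s[:,1].min().round(4),s[:,1].max().round(4),'z',s[:,2].min().round(4),np.median(s[:,2]).round(4),s[:,2].max().round(4))
E
```

```text
[ 0.4675386  -0.19871467  0.34064864] 0.021132993860050187 21.999955706342007
3311
0.486 166 -0.2044 -0.1902 z 0.1521 0.1624 0.1642
0.49 295 -0.2055 -0.1902 z 0.1516 0.1624 0.1643
0.494 489 -0.2081 -0.1875 z 0.1478 0.1615 0.164
0.498 379 -0.2107 -0.185 z 0.1497 0.1538 0.1643
0.502 291 -0.2132 -0.1824 z 0.1505 0.1534 0.1551
0.506 301 -0.2165 -0.1785 z 0.1501 0.1533 0.1554
0.51 341 -0.2194 -0.1758 z 0.1496 0.1533 0.1554
0.514 278 -0.2202 -0.1746 z 0.1498 0.1534 0.1558
0.518 263 -0.2207 -0.1744 z 0.15 0.1532 0.1556
0.522 298 -0.22 -0.1753 z 0.1501 0.1533 0.1552
0.526 210 -0.2185 -0.1766 z 0.15 0.1528 0.1552
```

View pics/w4.png

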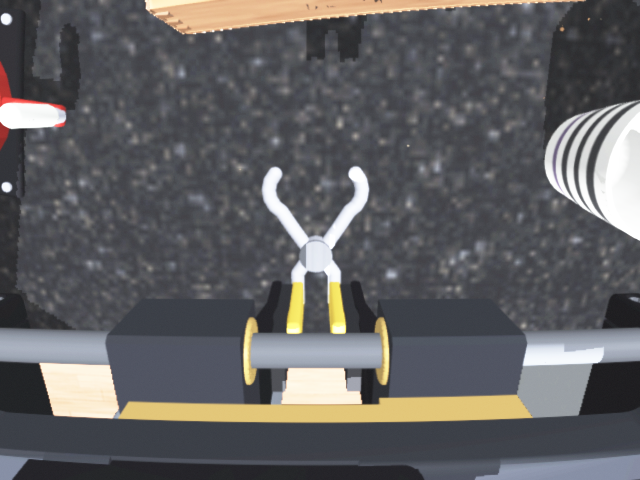

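The clip is held level and fully spread, with jaw tips near (273,175) and (358,175). I'll fix the ring centre from the pin head and the axle position.

```bash
python3 - <<'E'
from h import *
o=get_obs();c=camera('wrist');T=ext(c,o);P,uv=cloud(c,T)
k=(P[:,2]>.16)&(P[:,2]<.168)&(P[:,0]>.476)&(abs(P[:,1]+.198)<.009);p=P[k];print(k.sum(),p.mean(0),p.min(0),p.max(0))
print(onplane(c,T,(316,254),.163))
E
```

```text
852 [ 0.49034564 -0.19779258  0.16212691] [ 0.47600645 -0.20697557  0.16000121] [ 0.49780138 -0.18900553  0.16785906]
[[ 0.49202693 -0.19813805  0.163     ]]
```

Call:
step_arm --pt "0.004 0.02 0 0 0 0" --pt "0.006 0.04 0 0 0 0" --pt "0.006 0.04 0 0 0 0" --pt "0.006 0.04 0 0 0 0" --pt "0.006 0.04 0 0 0 0" --pt "0.006 0.04 0 0 0 0" --pt "0.006 0.04 0 0 0 0" --pt "0.005 0.0223 0 0 0 0" --pt "0.005 0.02 0 0 0 0" --pt "0 0 0 0 0 0" --pt "0 0 0 0 0 0" --pt "0 0 0 0 0 0"

```text
time: 15.75
position: [0.5176, 0.1025, 0.3413]
tool_rot: [1.0, 0.004, -0.0, 0.0]
ft_force: [0.3, -0.3, -0.7]
grip_width: 0.0208
grip_force: 22.0
```

```bash
python3 - <<'E'
from h import *
from scipy.optimize import least_squares
o=get_obs();c=camera('wrist');T=ext(c,o);print(o['position'],o['grip_width'],o['grip_force'])
cv2.imwrite('pics/w5.png',c['pixels'])
P,uv=cloud(c,T);d=np.hypot(P[:,0]-.569,P[:,1]-.1045)
a=P[(P[:,2]>.1035)&(P[:,2]<.109)&(d<.02)];print('axle top',len(a),a.mean(0).round(4),a.min(0).round(4),a.max(0).round(4))
q=P[(abs(P[:,2]-.056)<.003)&(d>.045)&(d<.06)];print('rim',len(q),least_squares(lambda p:np.hypot(q[:,0]-p[0],q[:,1]-p[1])-.0545,[.569,.1045],loss='soft_l1',f_scale=.001).x)
j=P[(P[:,2]>.149)&(P[:,2]<.158)&(P[:,0]>.56)&(d<.04)];print('jaws',len(j),j.mean(0).round(4),j.min(0).round(4),j.max(0).round(4))
E
```

```text
[0.51759201 0.102545   0.34131963] 0.020837513719973284 21.999840992684767
axle top 668 [0.5698 0.1043 0.1049] [0.5614 0.0957 0.1035] [0.5779 0.1127 0.1076]
rim 2646 [0.56939119 0.10411591]
jaws 1222 [0.5684 0.1032 0.1538] [0.56   0.0805 0.1502] [0.5776 0.1264 0.1564]
```

View pics/w5.png

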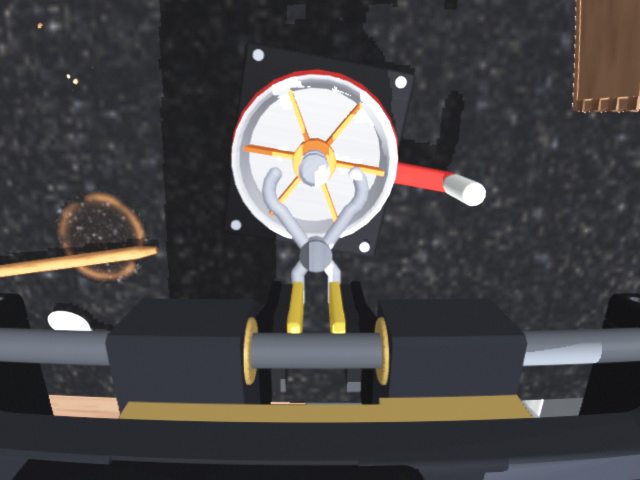

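The axle sits midway between the jaws, at about (314,170), and the lever is at rest. Next I'll make a small correction and descend.

Call:
step_arm --pt "0.0003 0.0008 0 0 0 0" --pt "0 0 -0.008 0 0 0" --pt "0 0 -0.01 0 0 0" --pt "0 0 -0.01 0 0 0" --pt "0 0 -0.01 0 0 0" --pt "0 0 -0.01 0 0 0" --pt "0 0 -0.01 0 0 0" --pt "0 0 -0.008 0 0 0" --pt "0 0 -0.004 0 0 0" --pt "0 0 0 0 0 0" --pt "0 0 0 0 0 0" --pt "0 0 0 0 0 0"

```text
time: 17.3
position: [0.5182, 0.1042, 0.272]
tool_rot: [1.0, 0.004, 0.0, -0.0]
ft_force: [0.2, -0.5, -1.7]
grip_width: 0.021
grip_force: 22.0
```

```bash
python3 - <<'E'
from h import *
o=get_obs();c=camera('wrist');T=ext(c,o);print(o['position'],o['grip_width'],o['grip_force'],o['ft_force'])
cv2.imwrite('pics/w6.png',c['pixels'])
P,uv=cloud(c,T);d=np.hypot(P[:,0]-.5695,P[:,1]-.1042)
a=P[(P[:,2]>.102)&(P[:,2]<.109)&(d<.015)];print('axle top',len(a),a.mean(0).round(4),a.min(0).round(4),a.max(0).round(4))
j=P[(P[:,2]>.077)&(P[:,2]<.09)&(P[:,0]>.56)&(d<.04)&(d>.0125)];print('jaws',len(j),np.median(j,0).round(4),j.min(0).round(4),j.max(0).round(4))
E
```

```text
[0.5181798  0.10417929 0.27201037] 0.021028756180781916 21.999846708858968 [ 0.18947734 -0.4921311  -1.68985765]
axle top 1639 [0.5702 0.1044 0.1046] [0.561  0.0958 0.102 ] [0.5786 0.1131 0.1075]
jaws 1309 [0.5688 0.0918 0.0847] [0.56   0.0821 0.0804] [0.5785 0.128  0.0869]
```

View pics/w6.png

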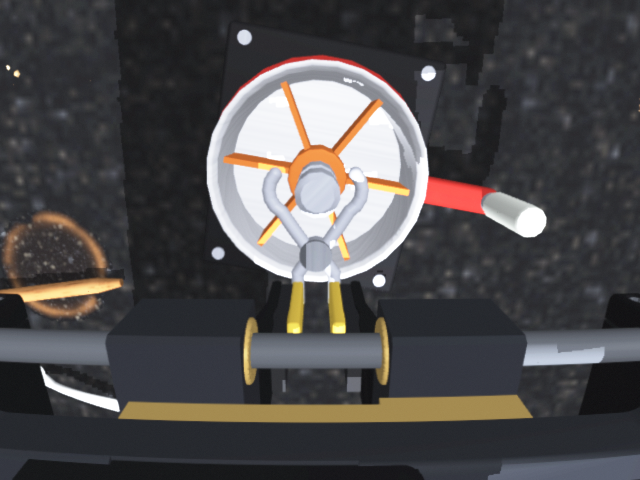

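The ring is centred around the axle at groove height and touches nothing, and the lever is at rest.

```bash
python3 -c "
from rig import hand_in;print(hand_in())"
```

```text
the job is handed in; nothing more can be done
None
```

The job is handed in; the verdict was not shown. The lever went through its stroke and back to rest held in the gripper. The clip is held fully spread and level round the axle's groove, about 1 mm off axis and height by the wrist camera.

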